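# Clear the carving turntable and set its bearing cap

## Robot

A 6-joint arm with a two-finger parallel gripper is mounted at the origin on the work surface. World frame = base frame: x ahead of the robot, y to its left, z up, the work surface at z = 0. Lengths are in m, angles in rad, forces in N, time in s.
With the tool pointing down it reaches from about 0.25 to 0.725 m from the base axis. Payload 4 kg.
Tool frame: the origin (TCP) lies between the finger pads; the fingertips stand 8 mm ahead of it and the grasp point (between the pads) lies 11 mm behind it (bot.tip_reach is the distance from the TCP to the fingertips, in m); z points along the fingers, y is the line along which they close (so a half turn about z gives the same grasp; the last joint's range is limited). The gripper opens to 85 mm and grips with 20 to 120 N. Pads are 22 mm wide; open, the fingers measure 114 mm over their backs; the gripper's body (76 mm by 85 mm) begins 54 mm behind the grasp point. The pads swing forward as they close: fully open they stand 13 mm farther back than shut.
Start: joints at [-1.304, 0.241, 0.005, 1.335, 0, 1.571], TCP at [0.132, -0.482, 0.239] pointing down, gripper open.
Joint ranges: [-2.72, 2.72], [-1.05, 1.87], [-1.09, 1.28], [-1.99, 2.15], [-1.42, 1.44], [-3.14, 3.14]. Speed limits (rad/s): [2.79, 2.79, 3.14, 3.14, 3.14, 3.14].

## Interface

Orientations are given as a unit quaternion [x, y, z, w].
In Python, from workcell import bot gives the robot as it stands.
- The arm moves only by the tool move_arm, never from a script. Its argument "deltas" is a list of rows, each a list of 7 numbers: the opening, from 0 (shut) to 1 (fully open), then the shift along the tool's x, y, z in mm, then the turn, a rotation vector about the tool's x, y, z in degrees. In form: [[gripper, tx, ty, tz, ax, ay, az], ...]. A call has 1 to 10 rows; each row shifts and turns the commanded pose from where the row before left it, along the tool's axes as they then stand; what a row does not reach is not made up. A row lasts 1/12 s, in which the tool goes at most 41.7 mm and 7.16 degrees, less where a joint would pass 70% of its speed; a pose out of reach is approached as far as the arm can. A call is refused whole if a number of a shift passes 41.7 or a number of a turn 7.16, either way. A call with a gripper value outside its range is refused whole. The fingers move at their own pace and stop on an object; the grip force is fixed at half the most. Time passes only in rows, so rows that do not move let the fingers close. It gives the time, the measured TCP pose, the force, the opening and the grip force at its end, in the units of the state.
- bot.get_obs(): the state, without advancing time (a new reading comes with each control period).
- bot.camera(name): name is "scene" or "top"; returns the picture (384x512x3 uint8, blue, green, red); there is no depth.
- bot.calibration(name): a dict with "K" (3x3 intrinsics, pixels), "position" and "orientation" of the camera in the world. Camera axes: x right, y down, z forward; pixel columns grow to the right and rows downward; lengths in m; the calibration is good to about 2 mm. A picture is of the moment at which its call begins. calibration takes no time and is no camera call.
- bot.job_done(): hands the job in; it is judged then, once.
Trained networks look in the newest picture that a camera, given by its name, has taken for a name from the list of things; names that differ only in an ending like _2 or _b are one class to them, and where a whole thing is asked for, a point or a joint stands for the part that bears it (a point fixed in the world has none). Each returns a list of dicts, best first, with "conf" (0 to 1); they miss things now and then, are a little off and sometimes report something else, mostly with a low value. They report only what shows in the picture. A call takes as long as a camera call. They do not tell look-alikes from the thing itself.
- bot.outline_of(query, camera): "pixels" (384x512 bool, what is visible of it) and "rect" ([left, top, width, height] in pixels, round what is visible of it).
The state is a dict: "clock": time; "joint_pos": joint angles; "joint_vel": joint speeds; "tau": joint torques, N m; "eef_pos": TCP position; "tool_rot": TCP orientation; "ft_force": force on the tool from outside, world axes, zero at the start; "ft_torque": the same for the moment, N m; "grip_width": finger opening in m; "grasp_force": force on a finger pad.
Only numpy, scipy, OpenCV 4.12 (cv2) and the standard library are available. Lean on these libraries where they do the work, as an engineer would, in place of code of your own. Each camera call takes 0.05 s, during which the arm holds its last target. There are 200 camera calls.

## Task

Lift the roughed-out wooden figure off the freely spinning carving turntable and lay it in the wooden tray. Then screw the knurled brass cap at the middle of the turntable clockwise all the way down until it bottoms out, turn it back a quarter turn so that the bearing runs free, and finish while still gripping the cap there, so that a colleague can lock it. Leave the other things on the bench where they are.

Things in the scene. Friction and masses are not known exactly. Their poses are not given: they have to be found in the camera images.
- stand: The turntable's fixed steel stand; origin on its upright axis at bench height, z up. It carries a plywood disc, 280 mm across, upper face 50 mm above the bench, that spins freely about the axis at the lightest touch, and in the middle a steel boss, 44 mm across, whose top (60 mm above the bench) stops the cap. The disc does not drive the cap.
- cap: Knurled brass cap on the disc's axis: upright cylinder 50 mm across, 32 mm high; a raised rib on its top runs from the centre along its +x. Origin at the centre of its underside (60 mm above the bench when bottomed out), z up. It stays on its right-hand thread (10 mm per turn; clockwise from above is down) and stays where left (0.1 N m of friction). Grip it across from above.
- cap_turn (a joint): Turn of the cap in rad: 0 = bottomed out against its stop, growing counter-clockwise seen from above (unscrewing, rising 1.6 mm per rad). It starts 2.3 to 3.8 rad up. A quarter turn is 1.57.
- figure: Roughed-out pale wood figure lying on the turntable beside the cap, 110 mm long, 70 to 130 g: block body 66 mm long, 40 wide, 38 high, then a collar 12 long, 48 wide, 42 high, then a head 32 long, 34 wide. Origin on its underside 52 mm from the foot end; x towards the head, y across, z up. Grip the body across y near x = -10 mm.
- tray: Open wooden tray fixed on the bench, left or right of the turntable: 240 mm (x) by 160 mm (y), 35 mm high, walls and floor 5 mm thick. Origin at the centre of its underside, z up. A block of wax lies in it near its +x end; the rest is free.
- wax: Block of carver's wax, cork-brown, 30 x 70 x 24 mm, lying in the tray near its +x end; origin at the centre of its underside. Leave it there.
- blank: A second figure just like the first, but standing upright on the bench beyond the turntable on the left, 110 mm tall; origin under it. Leave it alone.
- mallet: Round dark wooden carver's mallet standing on its head, 88 mm across below, 225 mm tall, on the right beyond the turntable; origin at the centre of its underside. Leave it alone.
- gouge: Long gouge lying on the far part of the bench: wooden handle 110 x 26 x 26 mm along -x, steel blade 110 mm along +x; origin at the ferrule at bench height. Leave it alone.
- gouge_short: Shorter gouge of the same make (blade 70 mm) lying near the robot on the right; origin likewise. Leave it alone.
- strop: Flat dark wooden strop block, 150 x 50 x 16 mm, lying near the robot on the left; origin at the centre of its underside. Leave it alone.
- stone: Grey sharpening stone in a dark wooden holder fixed on the bench on the side opposite the tray, 230 x 90 mm, 46 mm high; origin at the centre of its underside. Not needed.
There are look-alikes about, which are no part of the job. Leave any pink or purple look-alike of the figure alone.

How it is judged:
By the outcome, as a careful person would: the job done as asked, in the order asked, and still so for the second after the job is handed in, while the arm keeps its last pose, push and grip.
It also fails if it takes over 61 s, if anything falls off the work surface, if the arm or the gripper's body presses on something with over 40 N, if the wrist force passes 120 N, or if a joint passes its speed limit or range.

## Working session

There is one attempt and no reset: what is moved stays moved. The work goes in short steps, Python scripts to look and compute and a tool call to move; the robot and the scene stay as the last step left them, time stands still between calls to the robot, and variables do not carry over. Pictures are saved under pics/ and viewed, at most 10 in all, crops included, and the job is handed in when it is done.

Besides the shell and the picture viewer there is one more tool, called after ">>>" as name(argument=value, ...) on one line, values as JSON. move_arm: Moves the arm, as the interface text tells. Its arguments: {"type":"object","properties":{"deltas":{"type":"array","items":{"type":"array","items":{"type":"number"}}}},"required":["deltas"]}

```bash
mkdir -p pics
cat > h.py <<'E'
import numpy as np, cv2
from scipy.spatial.transform import Rotation as R
from workcell import bot
def ray(cam,u,v):
    c=bot.calibration(cam);d=R.from_quat(c["orientation"]).as_matrix()@np.linalg.inv(np.array(c["K"]))@np.array([u,v,1.])
    return np.array(c["position"]),d
def at(cam,u,v,z):
    p,d=ray(cam,u,v);return (p+d*(z-p[2])/d[2])
def proj(cam,P):
    c=bot.calibration(cam);q=R.from_quat(c["orientation"]).inv().apply(np.atleast_2d(P)-c["position"])@np.array(c["K"]).T
    return q[:,:2]/q[:,2:]
E
python3 - <<'E'
from h import *
a=bot.camera("top");b=bot.camera("scene")
cv2.imwrite("pics/top.png",cv2.resize(a,(800,600)));cv2.imwrite("pics/scene.png",cv2.resize(b,(800,600)))
cv2.imwrite("top_raw.png",a)
for n in ["figure","cap","tray","stand","wax"]:
    for d in bot.outline_of(n,"top")[:4]:
        m=d["pixels"];(c,s,an)=cv2.minAreaRect(np.argwhere(m)[:,::-1].astype(np.float32));print(n,round(d["conf"],2),d["rect"],np.round(c),np.round(s),an)
print(bot.calibration("top"),bot.calibration("scene")["position"],bot.get_obs())
E
```

```text
figure 0.95 [386.2, 202.0, 38.5, 27.9] [404. 215.] [18. 40.] 59.03623962402344
figure 0.89 [247.3, 77.3, 33.9, 23.9] [265.  88.] [18. 37.] 72.47443389892578
figure 0.8 [245.2, 190.8, 15.7, 40.8] [253. 210.] [39. 16.] 90.0
figure 0.79 [329.4, 106.8, 38.0, 26.2] [348. 121.] [39. 18.] 12.994616508483887
cap 0.63 [229.9, 169.8, 16.3, 19.2] [238. 181.] [18. 17.] 90.0
cap 0.38 [158.3, 215.4, 19.9, 51.6] [170. 242.] [19. 54.] 5.7105937004089355
cap 0.2 [285.5, 92.8, 34.4, 48.7] [306. 116.] [28. 50.] 26.56505012512207
tray 0.96 [300.6, 162.6, 77.2, 95.2] [338. 208.] [86. 59.] 77.6192398071289
stand 0.75 [186.2, 134.9, 101.9, 100.1] [237. 184.] [97. 98.] 90.0
stand 0.18 [230.5, 170.4, 14.6, 18.5] [237. 181.] [20. 18.] 90.0
wax 0.5 [310.2, 173.3, 28.3, 14.1] [322. 180.] [12. 26.] 80.53767395019531
{'K': array([[373.78828329,   0.        , 253.42499159],
       [  0.        , 373.78828329, 189.63796964],
       [  0.        ,   0.        ,   1.        ]]), 'position': array([ 0.34305637, -0.07046339,  1.07867011]), 'orientation': array([-0.7015556 ,  0.70688052, -0.07031513,  0.05652826])} [ 0.97859805 -0.5006467   1.01986189] {'clock': 0.35, 'joint_pos': array([-1.30398242e+00,  2.40800867e-01,  4.69774721e-03,  1.33518620e+00,
       -2.40653599e-05,  1.57082208e+00]), 'joint_vel': array([ 0.00031872, -0.00291005,  0.00301752,  0.00062287, -0.00164135,
       -0.00143564]), 'tau': array([ 2.39468736e-04, -3.71788323e+01,  2.52275258e+01,  7.16928364e-03,
       -7.69592339e-05,  4.90227890e-06]), 'eef_pos': array([ 0.13178577, -0.48217414,  0.23909048]), 'tool_rot': array([ 9.91116165e-01,  1.32998825e-01, -4.47159784e-05, -2.42706668e-04]), 'ft_force': array([0.63546097, 0.61068574, 0.73916781]), 'ft_torque': array([-0.07899036, -0.02963103, -0.00251689]), 'grasp_force': 0.0, 'grip_width': 0.08570902887146882}
```

View pics/top.png

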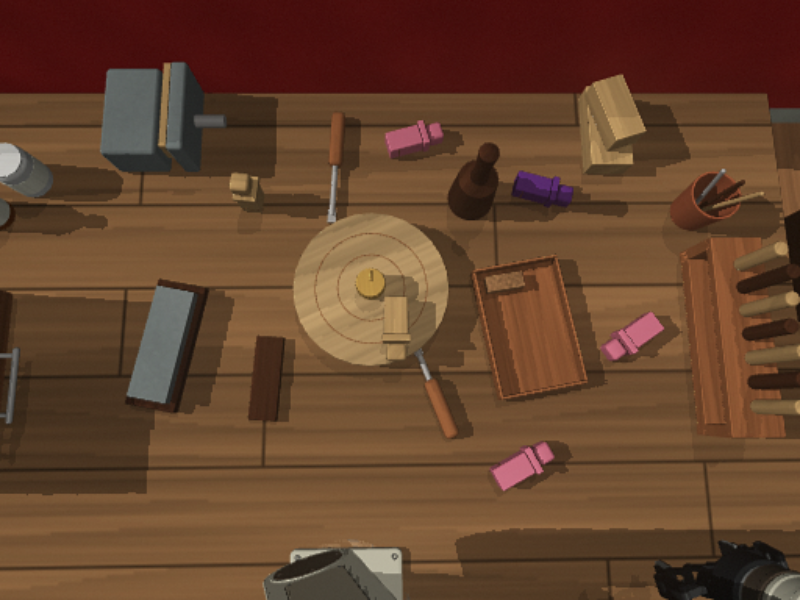

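View pics/scene.png

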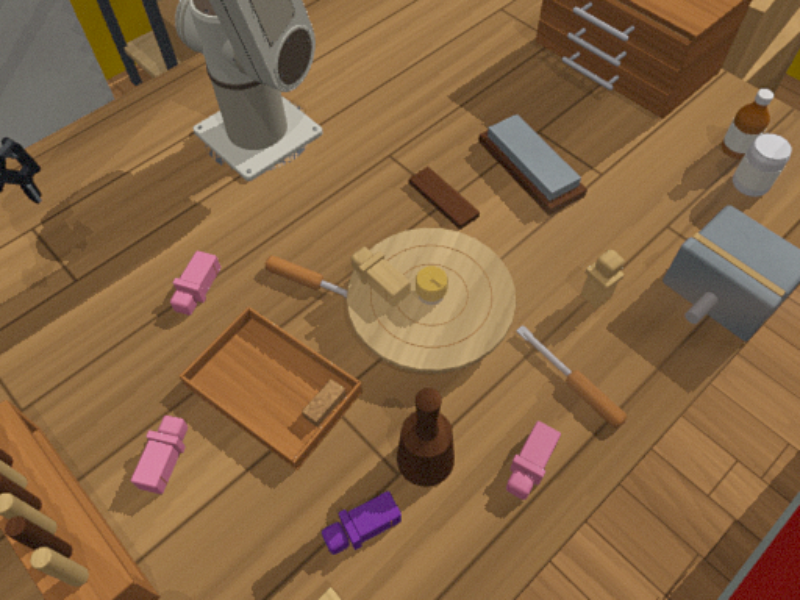

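Top view: the candidates are the pale figure on the disc (396,327), the pink look-alikes (414,139), (632,338) and (522,466), the purple one (542,190), and the upright blank (244,190). I choose the pale one at (396,327), which has its head towards the robot. The cap is at (370,283), the tray at (530,328), and the wax at its far end (505,282). I'll check the choice in a close crop.

Run:
```python
from h import *
a=cv2.imread("top_raw.png")
cv2.imwrite("pics/crop.png",cv2.resize(a[160:240,215:295],(600,600),interpolation=cv2.INTER_CUBIC))
for n,u,v,z in [("cap",237,181,.096),("fig",253,210,.09)]: print(n,at("top",u,v,z))
print("proj axis",at("top",237,184,.05))
for p in [(473/1.5625,270/1.5625),(555/1.5625,257/1.5625),(587/1.5625,380/1.5625),(502/1.5625,398/1.5625)]: print("tray",at("top",*p,.035))
```

```text
cap [ 0.54524116 -0.04670273  0.096     ]
fig [ 0.46744265 -0.0890165   0.09      ]
proj axis [ 0.54612333 -0.04557845  0.05      ]
tray [ 0.58078724 -0.23368797  0.035     ]
tray [ 0.60465707 -0.38650595  0.035     ]
tray [ 0.37901775 -0.4306999   0.035     ]
tray [ 0.34882463 -0.27744145  0.035     ]
```

View pics/crop.png

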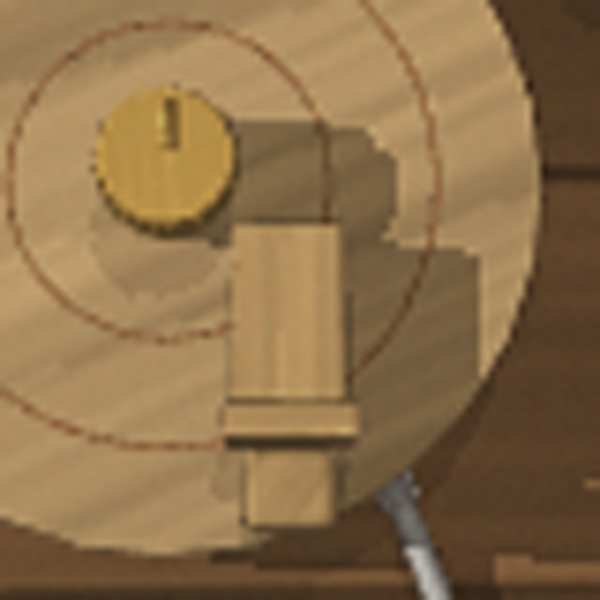

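```bash
cat >> h.py <<'E'
def tool():
    o=bot.get_obs();M=R.from_quat(o["tool_rot"]).as_matrix();return o,np.array(o["eef_pos"]),M
def need(x,y,z,yawx):
    o,p,M=tool();d=M.T@(np.array([x,y,z])-p);cur=np.degrees(np.arctan2(M[1,0],M[0,0]))
    print("tool mm",np.round(d*1000,1),"cur yaw",round(cur,1),"az",round(-(yawx-cur),1),"j",np.round(o["joint_pos"],2),"tcp",np.round(p,4),"t",o["clock"])
E
python3 - <<'E'
from h import *
c=lambda u,v,z:at("top",215+(u+.5)/7.5-.5,160+(v+.5)/7.5-.5,z)
f=c(288,225,.088);b=c(288,400,.088);d=(b-f)/np.linalg.norm(b-f)
print("foot",f,"len",np.linalg.norm(b-f),"yaw",np.degrees(np.arctan2(d[1],d[0])),"width",np.linalg.norm(c(235,300,.088)-c(344,300,.088)))
g=f+d*.042;print("grasp",g)
k=c(167,152,.097);r=c(172,97,.097)-k;print("cap",k,"rib yaw",np.degrees(np.arctan2(r[1],r[0])), "w",np.linalg.norm(c(97,152,.097)-c(236,152,.097)))
t=np.array([.478,-.332]);print("wax",at("top",322,180,.029),"tray yaw",np.degrees(np.arctan2(.0437+.044,.232+.2256)))
yaw=np.degrees(np.arctan2(d[1],d[0]));need(g[0],g[1],.13,yaw+180)
print(bot.tip_reach)
E
```

```text
foot [ 0.5230978  -0.08946546  0.088     ] len 0.06318036300139553 yaw 179.48255444998972 width 0.03897380244917824
grasp [ 0.48109951 -0.08908616  0.088     ]
cap [ 0.54822935 -0.04628498  0.097     ] rib yaw -5.161065484205783 w 0.04964039444114582
wax [ 0.56064488 -0.28957035  0.029     ] tray yaw 10.849299477008952
tool mm [ 440.6 -287.   109.2] cur yaw 15.3 az -344.2 j [-1.3   0.24  0.    1.34 -0.    1.57] tcp [ 0.1318 -0.4822  0.2391] t 0.35
0.008
```

>>> move_arm(deltas=[[1, 0, 0, 0, 0, 0, 5.1], [1, 0, 0, 0, 0, 0, 5.1], [1, 0, 0, 0, 0, 0, 5.1], [1, 25, -28, 0, 0, 0, 0], [1, 25, -28, 0, 0, 0, 0], [1, 25, -28, 0, 0, 0, 0], [1, 25, -28, 0, 0, 0, 0], [1, 25, -28, 0, 0, 0, 0], [1, 25, -28, 0, 0, 0, 0], [1, 25, -28, 0, 0, 0, 0]])

```text
clock: 1.18
eef_pos: [0.3077, -0.2849, 0.2395]
tool_rot: [1.0, -0.0, 0.0, 0.0]
ft_force: [0.6, -0.8, -0.2]
grip_width: 0.0852
grasp_force: 0.0
```

>>> move_arm(deltas=[[1, 25, -28, 0, 0, 0, 0], [1, 25, -28, 0, 0, 0, 0], [1, 25, -28, 0, 0, 0, 0], [1, 25, -28, 0, 0, 0, 0], [1, 25, -28, 10, 0, 0, 0], [1, 25, -28, 20, 0, 0, 0], [1, 23, -28, 20, 0, 0, 0], [1, 0, 0, 25, 0, 0, 0], [1, 0, 0, 25, 0, 0, 0], [1, 0, 0, 0, 0, 0, 0]])

```text
clock: 2.02
eef_pos: [0.4761, -0.0894, 0.1349]
tool_rot: [1.0, 0.001, -0.005, -0.001]
ft_force: [-1.3, 0.7, -0.2]
grip_width: 0.0858
grasp_force: 0.0
```

Run:
```python
from h import *
a=bot.camera("scene");cv2.imwrite("pics/s2.png",cv2.resize(a[100:260,170:390],(800,582),interpolation=cv2.INTER_CUBIC))
need(.480,-.089,.063,0)
```

```text
tool mm [ 3.3 -1.  74.4] cur yaw 0.0 az 0.0 j [-0.19  0.29 -0.21  1.08 -0.    2.95] tcp [ 0.4771 -0.0901  0.1374] t 2.0667
```

View pics/s2.png

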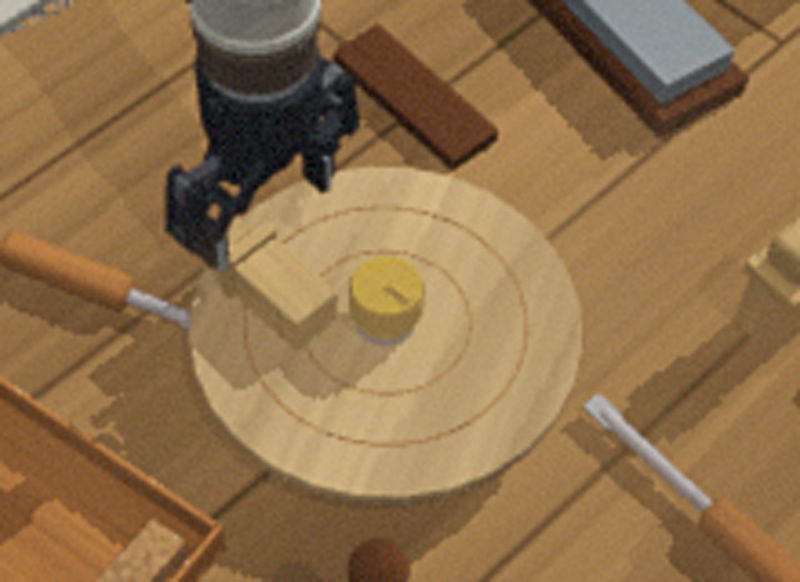

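The open fingers straddle the pale figure's body ((200,220) and (320,170)). I'll go down and close on it.

>>> move_arm(deltas=[[1, 3, -1, 15, 0, 0, 0], [1, 0, 0, 20, 0, 0, 0], [1, 0, 0, 20, 0, 0, 0], [1, 0, 0, 12, 0, 0, 0], [1, 0, 0, 7, 0, 0, 0], [1, 0, 0, 0, 0, 0, 0], [0.7, 0, 0, 0, 0, 0, 0], [0.6, 0, 0, 0, 0, 0, 0], [0.55, 0, 0, 0, 0, 0, 0], [0.5, 0, 0, 0, 0, 0, 0]])

```text
clock: 2.9
eef_pos: [0.4832, -0.0902, 0.0668]
tool_rot: [1.0, -0.0, 0.001, 0.0]
ft_force: [1.2, -0.1, -0.1]
grip_width: 0.0426
grasp_force: 0.0
```

>>> move_arm(deltas=[[0.4, 0, 0, 0, 0, 0, 0], [0.3, 0, 0, 0, 0, 0, 0], [0.2, 0, 0, 0, 0, 0, 0], [0.1, 0, 0, 0, 0, 0, 0], [0, 0, 0, 0, 0, 0, 0], [0, 0, 0, 0, 0, 0, 0]])

```text
clock: 3.4
eef_pos: [0.4833, -0.0902, 0.0669]
tool_rot: [1.0, -0.0, 0.001, 0.0]
ft_force: [-0.5, -0.6, 6.6]
grip_width: 0.0393
grasp_force: 61.1
```

>>> move_arm(deltas=[[0, 0, 0, -10, 0, 0, 0], [0, 0, 0, -20, 0, 0, 0], [0, 0, 0, -30, 0, 0, 0], [0, 0, 0, -30, 0, 0, 0], [0, 0, 0, -10, 0, 0, 0], [0, -3, 20, 0, 0, 0, 0], [0, -3, 30, 0, 0, 0, 0], [0, -3, 30, 0, 0, 0, 0], [0, -3, 30, 0, 0, 0, 0], [0, -3, 30, 0, 0, 0, 0]])

```text
clock: 4.23
eef_pos: [0.4668, -0.2309, 0.1655]
tool_rot: [1.0, 0.0, -0.0, -0.0]
ft_force: [0.8, 0.4, -1.0]
grip_width: 0.0394
grasp_force: 60.4
```

>>> move_arm(deltas=[[0, -3, 30, 0, 0, 0, 0], [0, -3, 30, 0, 0, 0, 0], [0, -3, 26, 0, 0, 0, 0], [0, -3, 20, 0, 0, 0, 0], [0, 0, 0, 0, 0, 0, -5.4], [0, 0, 0, 0, 0, 0, -5.4], [0, 0, 0, 20, 0, 0, 0], [0, 0, 0, 20, 0, 0, 0], [0, 0, 0, 0, 0, 0, 0], [0, 0, 0, 0, 0, 0, 0]])

```text
clock: 5.07
eef_pos: [0.4541, -0.335, 0.1244]
tool_rot: [0.996, 0.094, -0.002, -0.001]
ft_force: [-1.4, 0.2, -0.3]
grip_width: 0.039
grasp_force: 60.5
```

Run:
```python
from h import *
a=bot.camera("scene");cv2.imwrite("pics/s3.png",cv2.resize(a[130:310,90:340],(800,576),interpolation=cv2.INTER_CUBIC))
need(.4564,-.336,.024,10.8)
```

```text
tool mm [  1.3   0.7 101.7] cur yaw 10.8 az -0.0 j [-0.64  0.44 -0.01  1.12  0.    2.32] tcp [ 0.4551 -0.3357  0.1257] t 5.1167
```

View pics/s3.png

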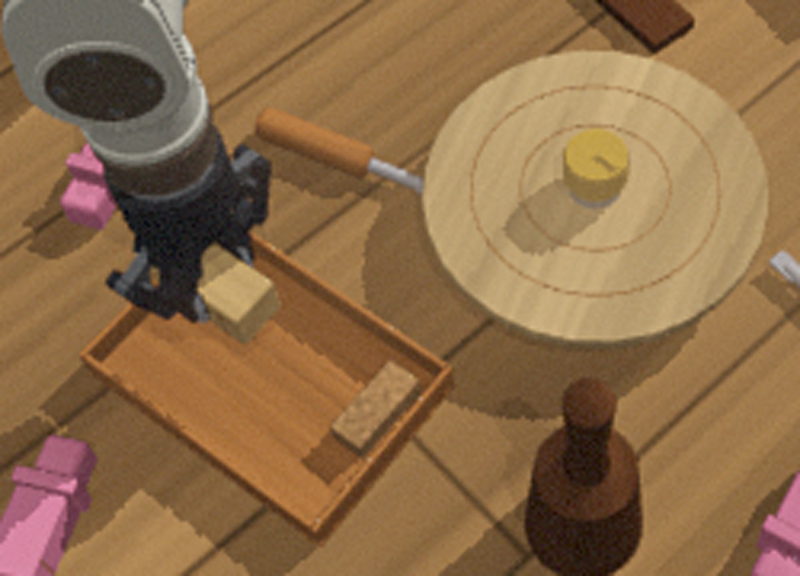

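The figure at (240,300) is held firmly over the tray, clear of the wax at (375,405). I'll lower it.

>>> move_arm(deltas=[[0, 0, 0, 25, 0, 0, 0], [0, 0, 0, 25, 0, 0, 0], [0, 0, 0, 20, 0, 0, 0], [0, 0, 0, 15, 0, 0, 0], [0, 0, 0, 10, 0, 0, 0], [0, 0, 0, 4, 0, 0, 0], [0, 0, 0, 2, 0, 0, 0], [0, 0, 0, 0, 0, 0, 0], [0, 0, 0, 0, 0, 0, 0]])

```text
clock: 5.87
eef_pos: [0.4562, -0.3366, 0.0259]
tool_rot: [0.996, 0.094, 0.001, 0.001]
ft_force: [0.2, -0.1, -0.3]
grip_width: 0.0392
grasp_force: 60.5
```

>>> move_arm(deltas=[[0, 0, 0, 1, 0, 0, 0], [0, 0, 0, 1, 0, 0, 0], [0, 0, 0, 1, 0, 0, 0], [0, 0, 0, 1, 0, 0, 0], [0, 0, 0, 0, 0, 0, 0]])

```text
clock: 6.28
eef_pos: [0.4557, -0.3362, 0.0219]
tool_rot: [0.996, 0.094, 0.001, 0.0]
ft_force: [-2.0, 0.5, 5.8]
grip_width: 0.0391
grasp_force: 61.3
```

>>> move_arm(deltas=[[0.3, 0, 0, 0, 0, 0, 0], [0.5, 0, 0, 0, 0, 0, 0], [0.65, 0, 0, 0, 0, 0, 0], [0.8, 0, 0, 0, 0, 0, 0], [0.8, 0, 0, -8, 0, 0, 0], [0.8, 0, 0, -20, 0, 0, 0], [0.8, 0, 0, -35, 0, 0, 0], [0.8, 0, 0, -35, 0, 0, 0], [0.8, 0, 0, -35, 0, 0, 0], [0.8, 0, 0, 0, 0, 0, 0]])

```text
clock: 7.12
eef_pos: [0.4591, -0.3387, 0.1623]
tool_rot: [0.996, 0.094, 0.005, 0.005]
ft_force: [0.9, -0.2, 1.2]
grip_width: 0.0685
grasp_force: 0.0
```

>>> move_arm(deltas=[[1, 14.5, -27, 0, 0, 0, 0], [1, 14.5, -27, 0, 0, 0, 0], [1, 14.5, -27, 0, 0, 0, 0], [1, 14.5, -27, 0, 0, 0, 0], [1, 14.5, -27, 0, 0, 0, 0], [1, 14.5, -27, 0, 0, 0, 0], [1, 14.5, -27, 0, 0, 0, 0], [1, 14.5, -27, 0, 0, 0, 0], [1, 14.5, -26, 0, 0, 0, 0], [1, 14, -26, 0, 0, 0, 0]])

```text
clock: 7.95
eef_pos: [0.5475, -0.0441, 0.1541]
tool_rot: [0.996, 0.094, 0.0, 0.0]
ft_force: [0.5, -0.9, 0.3]
grip_width: 0.0853
grasp_force: 0.0
```

>>> move_arm(deltas=[[1, 0, 0, 0, 0, 0, -7], [1, 0, 0, 0, 0, 0, -7], [1, 0, 0, 0, 0, 0, -7], [1, 0, 0, 0, 0, 0, -7], [1, 0, 0, 0, 0, 0, -7], [1, 0, 0, 0, 0, 0, -7], [1, 0, 0, 0, 0, 0, -7], [1, 0, 0, 0, 0, 0, -7], [1, 0, 0, 0, 0, 0, -7], [1, 0, 0, 0, 0, 0, -7]])

```text
clock: 8.78
eef_pos: [0.5471, -0.0456, 0.154]
tool_rot: [0.76, 0.65, 0.0, 0.0]
ft_force: [0.3, 0.6, 0.5]
grip_width: 0.0855
grasp_force: 0.0
```

>>> move_arm(deltas=[[1, 0, 0, 0, 0, 0, -7], [1, 0, 0, 0, 0, 0, -7], [1, 0, 0, 0, 0, 0, -7], [1, 0, 0, 0, 0, 0, -7], [1, 0, 0, 0, 0, 0, -7], [1, 0, 0, 0, 0, 0, -7], [1, 0, 0, 0, 0, 0, -7], [1, 0, 0, 0, 0, 0, -7], [1, 0, 0, 0, 0, 0, -7], [1, 0, 0, 0, 0, 0, -7]])

```text
clock: 9.62
eef_pos: [0.5471, -0.0456, 0.154]
tool_rot: [0.249, 0.968, 0.0, 0.0]
ft_force: [0.1, -0.1, 0.3]
grip_width: 0.0854
grasp_force: 0.0
```

>>> move_arm(deltas=[[1, 0, 0, 0, 0, 0, -7], [1, 0, 0, 0, 0, 0, -7], [1, 0, 0, 0, 0, 0, -7], [1, 0, 0, 0, 0, 0, -7], [1, 0, 0, 0, 0, 0, -7], [1, 0, 0, 0, 0, 0, -7], [1, 0, 0, 0, 0, 0, -7], [1, 0, 0, 0, 0, 0, -7], [1, 0, 0, 0, 0, 0, -7], [1, 0, 0, 0, 0, 0, -7]])

```text
clock: 10.45
eef_pos: [0.5471, -0.0456, 0.154]
tool_rot: [-0.351, 0.936, -0.0, 0.0]
ft_force: [-0.6, -0.3, 0.3]
grip_width: 0.0852
grasp_force: 0.0
```

Run:
```python
from h import *
a=bot.camera("scene");cv2.imwrite("pics/s4.png",cv2.resize(a[110:310,90:340],(750,600),interpolation=cv2.INTER_CUBIC))
for n in ["cap","stand"]:
  for d in bot.outline_of(n,"scene")[:2]: print(n,d["conf"],d["rect"])
print(proj("scene",[[.548,-.046,.097],[.548,-.046,.065]]))
need(.548,-.0463,.082,84)
```

```text
cap 0.59 [264.8, 171.2, 21.6, 22.4]
stand 0.81 [221.2, 147.9, 109.1, 90.0]
[[275.92590784 178.29334919]
 [275.64664866 185.31899203]]
tool mm [-0.2 -1.  71.9] cur yaw -139.4 az -223.4 j [-0.08  0.39 -0.02  1.17 -0.   -0.79] tcp [ 0.5471 -0.0457  0.1539] t 10.6
```

View pics/s4.png

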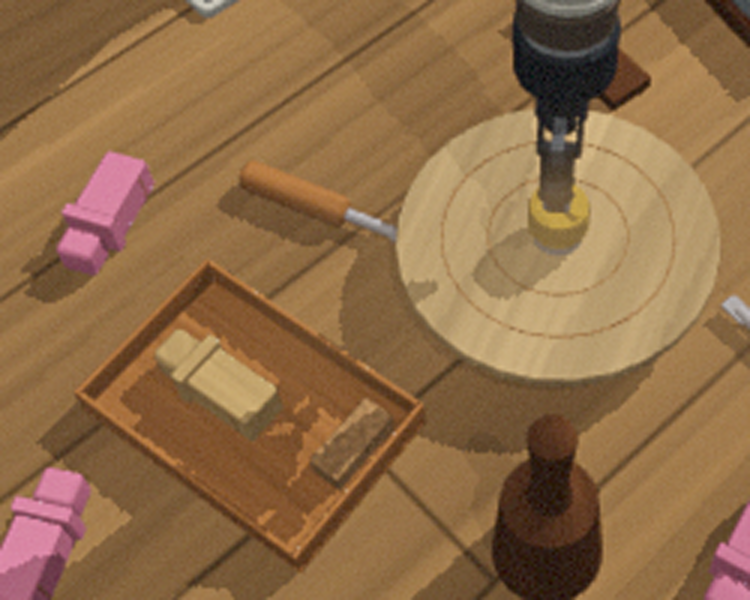

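The figure lies flat in the tray at (220,380), and the wax at (350,440) is untouched. The hand is centred above the cap at (558,215). I'll pre-turn it, then descend on the cap.

>>> move_arm(deltas=[[1, 0, -1, 0, 0, 0, 0], [1, 0, 0, 0, 0, 0, -7], [1, 0, 0, 0, 0, 0, -7], [1, 0, 0, 0, 0, 0, -7], [1, 0, 0, 0, 0, 0, -7], [1, 0, 0, 0, 0, 0, -7], [1, 0, 0, 0, 0, 0, -7], [1, 0, 0, 0, 0, 0, -7], [1, 0, 0, 20, 0, 0, 0], [1, 0, 0, 20, 0, 0, 0]])

```text
clock: 11.43
eef_pos: [0.5494, -0.0466, 0.1148]
tool_rot: [-0.705, 0.709, -0.002, 0.001]
ft_force: [0.9, -0.5, -1.0]
grip_width: 0.0852
grasp_force: 0.0
```

>>> move_arm(deltas=[[1, 0, 0, 15, 0, 0, 0], [1, 0, 0, 12, 0, 0, 0], [1, 0, 0, 8, 0, 0, 0], [1, 0, 0, 3, 0, 0, 0], [0.8, 0, 0, 0, 0, 0, 0], [0.7, 0, 0, 0, 0, 0, 0], [0.65, 0, 0, 0, 0, 0, 0], [0.6, 0, 0, 0, 0, 0, 0], [0.6, 0, 0, 0, 0, 0, 0]])

```text
clock: 12.18
eef_pos: [0.5474, -0.0464, 0.0764]
tool_rot: [-0.706, 0.708, 0.0, -0.0]
ft_force: [-1.8, 0.2, 2.6]
grip_width: 0.0513
grasp_force: 1.3
```

>>> move_arm(deltas=[[0.5, 0, 0, 0, 0, 0, 0], [0.4, 0, 0, 0, 0, 0, 0], [0.2, 0, 0, 0, 0, 0, 0], [0, 0, 0, 0, 0, 0, 0], [0, 0, 0, 0, 0, 0, 0], [0, 0, 0, 0, 0, 0, 0]])

```text
clock: 12.68
eef_pos: [0.5468, -0.0464, 0.0767]
tool_rot: [-0.706, 0.708, 0.0, -0.001]
ft_force: [-5.2, 0.2, 7.4]
grip_width: 0.0483
grasp_force: 61.1
```

```bash
cat > st.py <<'E'
from h import *
need(.548,-.0463,.076,-90);o=bot.get_obs();print(np.round(o["ft_force"],1),np.round(o["ft_torque"],3),"tau",np.round(o["tau"],3),o["grip_width"],o["grasp_force"])
E
python3 st.py
```

```text
tool mm [-0.2 -1.2  0.7] cur yaw -90.2 az -0.2 j [-0.08  0.46 -0.13  0.99 -0.   -1.65] tcp [ 0.5468 -0.0464  0.0767] t 12.6833
[-5.2  0.2  7.4] [-0.018  1.265  0.03 ] tau [ 2.3800e-01 -4.0896e+01  2.2796e+01 -2.2930e+00  1.3700e-01  1.4000e-02] 0.048291998609458674 61.069212555885315
```

>>> move_arm(deltas=[[0, 0, 1, 0, 0, 0, 0], [0, 0, 0, 0.2, 0, 0, 7], [0, 0, 0, 0.2, 0, 0, 7], [0, 0, 0, 0.2, 0, 0, 7], [0, 0, 0, 0.2, 0, 0, 7], [0, 0, 0, 0.2, 0, 0, 7], [0, 0, 0, 0.2, 0, 0, 7], [0, 0, 0, 0.2, 0, 0, 7], [0, 0, 0, 0.2, 0, 0, 7], [0, 0, 0, 0, 0, 0, 0]])

```text
clock: 13.52
eef_pos: [0.5455, -0.0458, 0.0752]
tool_rot: [-0.289, 0.957, 0.001, -0.001]
ft_force: [-6.0, 1.4, 7.9]
grip_width: 0.0483
grasp_force: 61.8
```

```bash
python3 st.py
```

```text
tool mm [-1.7 -1.8 -0.8] cur yaw -146.4 az -56.4 j [-0.08  0.46 -0.13  0.98  0.   -0.67] tcp [ 0.5455 -0.0458  0.0752] t 13.5167
[-6.   1.4  7.9] [ 0.464  1.297 -0.105] tau [ -0.531 -40.355  22.937  -2.589  -0.389   0.661] 0.048294690895543634 61.79959416389465
```

>>> move_arm(deltas=[[0, 0.8, 0.6, 0.2, 0, 0, 7], [0, 0, 0, 0.2, 0, 0, 7], [0, 0, 0, 0.2, 0, 0, 7], [0, 0, 0, 0.2, 0, 0, 7], [0, 0, 0, 0.2, 0, 0, 7], [0, 0, 0, 0.2, 0, 0, 7], [0, 0, 0, 0.2, 0, 0, 7], [0, 0, 0, 0, 0, 0, 0]])

```text
clock: 14.18
eef_pos: [0.5453, -0.0446, 0.0738]
tool_rot: [0.134, 0.991, 0.002, -0.0]
ft_force: [-4.5, 5.8, 7.7]
grip_width: 0.0487
grasp_force: 61.7
```

```bash
python3 st.py
```

```text
tool mm [-3.  -0.9 -2.2] cur yaw 164.6 az 254.6 j [-0.08  0.46 -0.13  0.98  0.    0.19] tcp [ 0.5453 -0.0446  0.0738] t 14.1833
[-4.5  5.8  7.7] [ 0.959  0.911 -0.034] tau [ -2.383 -40.737  22.385  -1.983  -1.249   0.66 ] 0.04866110828259172 61.67311191558838
```

>>> move_arm(deltas=[[0, 0.7, 0.6, 0.2, 0, 0, 7], [0, 0, 0, 0.2, 0, 0, 7], [0, 0, 0, 0.2, 0, 0, 7], [0, 0, 0, 0.2, 0, 0, 7], [0, 0, 0, 0, 0, 0, 0]])

```text
clock: 14.6
eef_pos: [0.5457, -0.0439, 0.0731]
tool_rot: [0.37, 0.929, 0.002, 0.0]
ft_force: [-3.2, 4.9, 5.2]
grip_width: 0.0482
grasp_force: 61.5
```

```bash
python3 st.py
```

```text
tool mm [-3.3 -0.1 -3. ] cur yaw 136.6 az 226.6 j [-0.08  0.46 -0.14  0.97  0.    0.68] tcp [ 0.5457 -0.0439  0.0731] t 14.6
[-3.2  4.9  5.2] [ 0.881  0.51  -0.074] tau [ -2.327 -41.379  21.711  -1.213  -1.212   0.66 ] 0.04824867141453533 61.51812672615051
```

>>> move_arm(deltas=[[0, 0, 0, 0.2, 0, 0, 7], [0, 0, 0, 0.2, 0, 0, 7], [0, 0, 0, 0, 0, 0, 0]])

```text
clock: 14.85
eef_pos: [0.546, -0.0437, 0.0727]
tool_rot: [0.48, 0.877, 0.002, 0.0]
ft_force: [-1.3, 4.8, 4.4]
grip_width: 0.0484
grasp_force: 61.5
```

```bash
python3 st.py
```

```text
tool mm [-3.3  0.3 -3.3] cur yaw 122.6 az 212.6 j [-0.08  0.46 -0.14  0.97  0.    0.92] tcp [ 0.546  -0.0437  0.0727] t 14.85
[-1.3  4.8  4.4] [ 0.986  0.433 -0.088] tau [ -2.709 -41.574  21.503  -0.996  -1.392   0.657] 0.04841713010289808 61.48089408874512
```

>>> move_arm(deltas=[[0, 0, 0, 0.2, 0, 0, 7], [0, 0, 0, 0.2, 0, 0, 7], [0, 0, 0, 0, 0, 0, 0]])

```text
clock: 15.1
eef_pos: [0.5465, -0.0443, 0.0724]
tool_rot: [0.581, 0.814, 0.002, 0.001]
ft_force: [-0.4, 4.7, 5.0]
grip_width: 0.0485
grasp_force: 61.8
```

```bash
python3 st.py
```

```text
tool mm [-2.4  0.7 -3.6] cur yaw 108.9 az 198.9 j [-0.08  0.46 -0.14  0.97  0.    1.16] tcp [ 0.5465 -0.0443  0.0724] t 15.1
[-0.4  4.7  5. ] [0.717 0.205 0.794] tau [ -3.248 -41.177  20.626  -0.458  -1.031   1.708] 0.04852533288053682 61.773823499679565
```

>>> move_arm(deltas=[[0, 0, 0, 0.2, 0, 0, 7], [0, 0, 0, 0.2, 0, 0, 7], [0, 0, 0, 0, 0, 0, 0]])

```text
clock: 15.35
eef_pos: [0.5471, -0.0492, 0.0724]
tool_rot: [0.678, 0.735, -0.002, 0.004]
ft_force: [-0.1, -8.3, 5.6]
grip_width: 0.0486
grasp_force: 61.9
```

```bash
python3 st.py
```

```text
tool mm [ 2.8  1.1 -3.7] cur yaw 94.6 az 184.6 j [-0.09  0.46 -0.14  0.97 -0.01  1.4 ] tcp [ 0.5471 -0.0492  0.0724] t 15.35
[-0.1 -8.3  5.6] [-1.728  0.2   -0.109] tau [  4.927 -41.054  19.63    0.109   2.415   0.471] 0.04860532876287244 61.90027356147766
```

The torque rose to 0.8 N m near 160° of turn and the descent stopped at z 0.0724. The cap has bottomed and the pads then slipped. I'll open, recentre and regrip to confirm the stop.

>>> move_arm(deltas=[[0.5, 0, 0, 0, 0, 0, 0], [0.75, 0, 0, 0, 0, 0, 0], [0.75, 0, 0, 0, 0, 0, 0], [0.75, 0, 0, 0, 0, 0, 0]])

```text
clock: 15.68
eef_pos: [0.5452, -0.0456, 0.0706]
tool_rot: [0.677, 0.736, 0.0, -0.0]
ft_force: [0.7, 0.5, -0.3]
grip_width: 0.0637
grasp_force: 0.0
```

Run:
```python
from h import *
need(.5465,-.0455,.071,94)
a=bot.camera("scene");cv2.imwrite("pics/s5.png",cv2.resize(a[140:220,225:325],(750,600),interpolation=cv2.INTER_CUBIC))
```

```text
tool mm [ 0.   1.3 -0.4] cur yaw 94.8 az 0.8 j [-0.08  0.46 -0.14  0.97  0.    1.4 ] tcp [ 0.5452 -0.0456  0.0706] t 15.6833
```

View pics/s5.png

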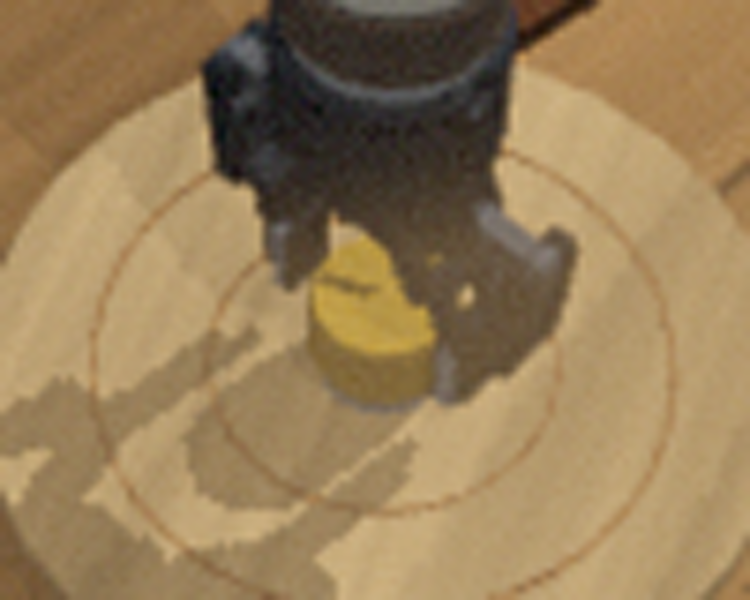

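The rib shows dark from (318,281) to (370,291) on the cap. It has turned far from its start, and I'll measure its angle.

Run:
```python
from h import *
c=lambda u,v:at("scene",225+u/7.5,140+v/7.5,.094)
a,b=c(370,291),c(318,281);d=b-a;print(a,b,np.degrees(np.arctan2(d[1],d[0])),np.linalg.norm(d))
print((proj("scene",[[.5465,-.0455,.092],[.548,-.0463,.092]])-[225,140])*7.5)
```

```text
[ 0.544927   -0.04846987  0.094     ] [ 0.53000215 -0.05816622  0.094     ] -146.989093965031 0.017798043523427926
[[379.5188445  292.05885047]
 [380.97142493 296.1177765 ]]
```

>>> move_arm(deltas=[[0.7, 1.3, 1.2, 0, 0, 0, 0], [0.6, 0, 0, 0, 0, 0, 0], [0.5, 0, 0, 0, 0, 0, 0], [0.4, 0, 0, 0, 0, 0, 0], [0.2, 0, 0, 0, 0, 0, 0], [0, 0, 0, 0, 0, 0, 0], [0, 0, 0, 0, 0, 0, 0], [0, 0, 0, 0, 0, 0, 0]])

```text
clock: 16.4
eef_pos: [0.5466, -0.0438, 0.0709]
tool_rot: [0.677, 0.736, 0.0, -0.0]
ft_force: [0.1, 1.9, 3.5]
grip_width: 0.0484
grasp_force: 61.8
```

```bash
python3 st.py
```

```text
tool mm [-2.6  1.2 -5.1] cur yaw 94.8 az 184.8 j [-0.08  0.46 -0.14  0.97  0.    1.41] tcp [ 0.5466 -0.0438  0.0709] t 16.4
[0.1 1.9 3.5] [ 0.413 -0.047  0.058] tau [-1.3170e+00 -4.2378e+01  2.0660e+01 -2.0000e-03 -6.5500e-01  6.2000e-02] 0.048421849640156715 61.77974581718445
```

>>> move_arm(deltas=[[0, 0, 0, 0, 0, 0, 3], [0, 0, 0, 0, 0, 0, 0], [0, 0, 0, 0, 0, 0, 0]])

```text
clock: 16.65
eef_pos: [0.5467, -0.0445, 0.0709]
tool_rot: [0.695, 0.719, -0.0, 0.001]
ft_force: [0.5, -0.5, 3.5]
grip_width: 0.0477
grasp_force: 61.8
```

```bash
python3 st.py
```

```text
tool mm [-1.9  1.2 -5.1] cur yaw 92.0 az 182.0 j [-0.08  0.46 -0.14  0.97 -0.    1.46] tcp [ 0.5467 -0.0445  0.0709] t 16.65
[ 0.5 -0.5  3.5] [-0.294 -0.131  1.541] tau [ -1.014 -42.29   20.308   0.243   0.367   1.478] 0.04768680160118992 61.75172567367554
```

>>> move_arm(deltas=[[0, 0, 0, 0, 0, 0, 3], [0, 0, 0, 0, 0, 0, 0], [0, 0, 0, 0, 0, 0, 0]])

```text
clock: 16.9
eef_pos: [0.5467, -0.0444, 0.0709]
tool_rot: [0.714, 0.701, 0.0, 0.001]
ft_force: [1.3, -1.4, 2.3]
grip_width: 0.0485
grasp_force: 61.8
```

```bash
python3 st.py
```

```text
tool mm [-1.9  1.3 -5.1] cur yaw 88.9 az 178.9 j [-0.08  0.46 -0.14  0.97 -0.    1.51] tcp [ 0.5467 -0.0444  0.0709] t 16.9
[ 1.3 -1.4  2.3] [-0.238 -0.198  1.484] tau [ -0.89  -42.139  20.025   0.377   0.362   1.484] 0.04847586585993231 61.797380447387695
```

It is at the stop: 1.5 N m within 3°. Now back a quarter turn, plus about 3° for windup, rising 2.5 mm.

>>> move_arm(deltas=[[0, 0, 0, 0, 0, 0, -3], [0, 0, 0, -0.2, 0, 0, -7], [0, 0, 0, -0.2, 0, 0, -7], [0, 0, 0, -0.2, 0, 0, -7], [0, 0, 0, -0.2, 0, 0, -7], [0, 0, 0, -0.2, 0, 0, -7], [0, 0, 0, -0.2, 0, 0, -7], [0, 0, 0, 0, 0, 0, 0]])

```text
clock: 17.57
eef_pos: [0.5464, -0.0446, 0.0722]
tool_rot: [0.392, 0.92, 0.0, 0.0]
ft_force: [0.1, -1.2, 3.3]
grip_width: 0.0486
grasp_force: 61.9
```

```bash
python3 st.py
```

```text
tool mm [-2.4 -0.  -3.8] cur yaw 133.8 az 223.8 j [-0.08  0.46 -0.13  0.97  0.    0.73] tcp [ 0.5464 -0.0446  0.0722] t 17.5667
[ 0.1 -1.2  3.3] [-0.098 -0.041  0.017] tau [  0.247 -41.653  20.27    0.071   0.172  -0.77 ] 0.048602862138649554 61.87156319618225
```

>>> move_arm(deltas=[[0, 0, 0, -0.2, 0, 0, -7], [0, 0, 0, -0.2, 0, 0, -7], [0, 0, 0, -0.2, 0, 0, -7], [0, 0, 0, -0.2, 0, 0, -7], [0, 0, 0, -0.2, 0, 0, -7], [0, 0, 0, -0.2, 0, 0, -7], [0, 0, 0, -0.1, 0, 0, -6], [0, 0, 0, 0, 0, 0, 0], [0, 0, 0, 0, 0, 0, 0]])

```text
clock: 18.32
eef_pos: [0.5463, -0.0449, 0.0735]
tool_rot: [-0.012, 1.0, -0.0, -0.0]
ft_force: [-0.5, -2.4, 4.7]
grip_width: 0.0485
grasp_force: 62.0
```

```bash
python3 st.py
python3 - <<'E'
from h import *
a=bot.camera("scene");cv2.imwrite("pics/s6.png",cv2.resize(a[140:220,225:325],(750,600),interpolation=cv2.INTER_CUBIC))
E
```

```text
tool mm [-1.7 -1.5 -2.5] cur yaw -178.6 az -88.6 j [-0.08  0.46 -0.13  0.98 -0.   -0.11] tcp [ 0.5463 -0.0449  0.0735] t 18.3167
[-0.5 -2.4  4.7] [-0.334  0.1    0.055] tau [ 1.2200e+00 -4.1144e+01  2.0309e+01 -1.7900e-01  5.6400e-01  3.0000e-03] 0.048481605920642774 61.993253231048584
```

View pics/s6.png

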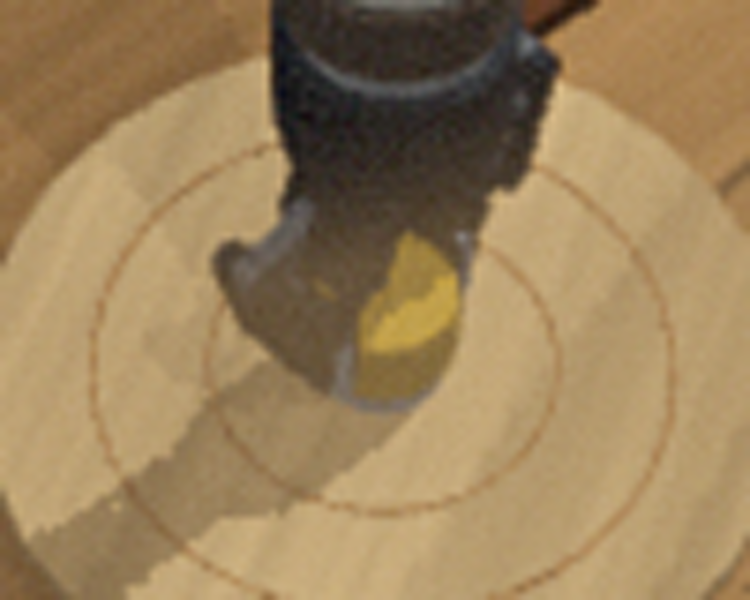

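The picture shows the cap at (410,300) still gripped between the pads. The hand has turned back 92.5°, about 90° at the cap once the windup is off, with low forces. I'll hand in.

```bash
python3 -c "
from workcell import bot
print(bot.job_done())"
```

```text
the job is handed in; nothing more can be done
None
```

The figure is in the tray. The cap was screwed down to its stop and turned back about 90°, judged from the hand's rotation because the gripper hid the rib. The job was handed in with the cap still gripped, after about 18 s on the robot's clock.

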